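Index the die turntable to the next hole

TASK

On the indexing stand, press the spring plunger in with the fingertips, turn the table clockwise (seen from above) to the very next hole so that the second die comes round to the pointer, and let the plunger spring fully out into that hole, then move the hand clear. Only press and push: the plaster dies stay in their seats, and the other things on the bench are left where they are.

Things in the scene. Friction and masses are not known exactly. Their poses are not given: they have to be found in the camera images.
- stand: fixed round stand of the turntable, 244 mm across, on the bench; origin on the turning axis at bench level, z up. On top a fixed flat steel index ring (radii 88 to 119 mm, top 45 mm above the bench) with 8 dark holes 45 degrees apart, 103 mm from the axis. At the start the plunger lies on the stand's -x side, the pointer on its -y side
- pointer_tip (a point): tip of the thin bent steel pointer fixed on the stand's rim; its foot is 129 mm from the axis, its top 75 mm above the bench, its tip over the ring, 97 mm from the axis
- next_hole (a point): mouth of the ring hole into which the index pin must go, 103 mm from the axis, 45 mm above the bench; fixed on the stand
- table_axis (a point): point on the turning axis at the height of the top of the aluminium disc (radius 86 mm), 50 mm above the bench. The disc turns inside the ring; a hub of 16 mm radius rises 10 mm above it
- turntable (a joint): angle of the disc in rad, growing clockwise seen from above; 0 with the index pin in the first hole, 0.785 in the next. Friction about 0.1 N m: it stays where it is left; the index pin locks it to about +-0.015 rad while in a hole
- plunger (a joint): how far the plunger is pressed down, in m: 0 out, 0.013 fully in. Spring: 4 N at first, 9 N fully in. Its 8 mm index pin enters the ring's 11 mm holes from below, the dome showing 2 mm above the ring. Pressed beyond 0.010 the pin is free and the disc turns; let go between holes, it rides under the ring at 0.010 and springs by itself into the next hole it meets, stopping the disc
- plunger_top (a point): centre of the top of the plunger's round steel button (28 mm across), 62 mm from the turning axis; 72 mm above the bench when out, 59 mm when fully in. It turns with the disc
- fin_face (a point): centre of the face, towards the button, of the upright aluminium fin that stands on the disc on the clockwise side of the button: 24 mm from the button's centre, 34 mm wide (radially), 8 mm thick, its top 95 mm above the bench. A fingertip on the button can push this fin sideways to turn the disc clockwise
- die_a: loose cream plaster die (single-tooth model), square foot 26x22 mm, 30 to 32 mm tall, at the pointer at the start; origin at the centre of its underside. It only rests in its seat and must stay there
- die_b: loose cream plaster die (single-tooth model), square foot 26x22 mm, 30 to 32 mm tall, the next to come to the pointer, 45 degrees counterclockwise of die_a; origin at the centre of its underside. It only rests in its seat and must stay there
- die_c: loose cream plaster die (single-tooth model), square foot 26x22 mm, 30 to 32 mm tall, 45 degrees farther; origin at the centre of its underside. It only rests in its seat and must stay there
- seat_a (a point): centre of the floor of the shallow grey seat (inside 30x26 mm, walls 6 mm high) that holds die_a; turns with the disc, 60 mm from its axis, 53 mm above the bench
- seat_b (a point): centre of the floor of the shallow grey seat (inside 30x26 mm, walls 6 mm high) that holds die_b; turns with the disc, 60 mm from its axis, 53 mm above the bench
- seat_c (a point): centre of the floor of the shallow grey seat (inside 30x26 mm, walls 6 mm high) that holds die_c; turns with the disc, 60 mm from its axis, 53 mm above the bench
- carver: loose wax carver, brass handle 8 mm thick with bent steel ends, 160 mm long along x, lying on the bench; origin under its middle
- knife: loose wax knife, blue handle 100x16x12 mm and a flat steel blade, 142 mm long along x, lying beside the stand; origin on the bench 30 mm from the middle of the handle towards the blade
- brush: loose brush, 150 mm long along its x, lying on the bench beyond the stand; origin near its middle, underneath
- arch_model: loose plaster jaw model, 50x64 mm, 25 mm tall, right of the stand; origin at the centre of its underside
- jar: loose amber jar with a white cap, 52 mm across, 65 mm tall, standing left of the stand; origin at the centre of its underside

How it is judged:
On the way, in this order (a step that is already met when the one before it is completed fails the run):
1. the plunger is pressed in with the table still at its first hole (value of joint plunger above 0.008 m and value of joint turntable below 0.2 rad), for 0.05 s.
2. the table has turned to the next hole and the plunger is out in it (value of joint plunger below 0.003 m and value of joint turntable between 0.75 and 0.82 rad), for 0.2 s.
At the end, for the whole second after the job is handed in: The table stands 45 degrees (within 2 degrees) clockwise of its start, the plunger is out (less than 3 mm pressed) with its pin in the next hole, and the three dies sit in their seats (within 10 mm) (all of step 2 and distance between die_a and seat_a below 0.01 m and distance between die_b and seat_b below 0.01 m and distance between die_c and seat_c below 0.01 m); the robot touches nothing.
It fails at once if a die is lifted or knocked out of its seat (more than 12 mm from it) (distance between die_a and seat_a above 0.012 m or distance between die_b and seat_b above 0.012 m or distance between die_c and seat_c above 0.012 m).
It fails at once if another thing on the bench (carver, knife, brush, jaw model, jar) is moved more than 30 mm (distance of any of carver, knife, brush, arch_model, jar from where it was at the start of the episode above 0.03 m).
It fails at once if the table is turned well past the next hole (value of joint turntable above 1.2 rad).
It fails at once if the table is turned counterclockwise (value of joint turntable below -0.25 rad).
It also fails if it takes over 38 s, if anything falls off the work surface, if the arm or the gripper's body presses on something with over 40 N, if the wrist force passes 120 N, or if a joint passes its speed limit or range.

ROBOT

A 6-joint arm with a two-finger parallel gripper is mounted at the origin on the work surface. World frame = base frame: x ahead of the robot, y to its left, z up, the work surface at z = 0. Lengths are in m, angles in rad, forces in N, time in s.
With the tool pointing down it reaches from about 0.275 to 0.725 m from the base axis. Payload 15.9 kg.
Tool frame: the origin (TCP) lies at the centre of the arm's flange, where the gripper is bolted on; the fingertips stand 173 mm ahead of it and the grasp point (between the pads) lies 155 mm ahead of it; z points along the fingers, y is the line along which they close (so a half turn about z gives the same grasp; the last joint's range is limited). The gripper opens to 85 mm and grips with 20 to 120 N. Pads are 22 mm wide; open, the fingers measure 114 mm over their backs; the gripper's body (76 mm by 85 mm) begins 54 mm behind the grasp point. The pads swing forward as they close: fully open they stand 13 mm farther back than shut.
Start: joints at [-1.147, 0.213, -0.034, 1.323, 0, 1.571], TCP at [0.206, -0.456, 0.405] pointing down, gripper open.
Joint ranges: [-2.98, 2.98], [-0.74, 1.72], [-1.14, 1.35], [-2.1, 2.04], [-1.57, 1.44], [-3.14, 3.14]. Speed limits (rad/s): [1.89, 1.89, 2.39, 2.57, 3.14, 3.14].

INTERFACE

Orientations are given as a unit quaternion [w, x, y, z].
In Python, from plant import robot gives the robot as it stands.
- The arm moves only by the shell command python3 -m creep 'ROWS' [FORCE]. ROWS is JSON, a list of rows, each an object with "travel": the shift along the world's x, y, z in units of 40 mm (1.0 is 40 mm), a list of three; "rotation": the turn, a rotation vector about the world's x, y, z in units of 5 degrees (1.0 is 5 degrees), a list of three; "gripper": the finger opening in mm, from 0 to 85.4. A call has 1 to 5 rows; each row shifts and turns the commanded pose from where the row before left it; what a row does not reach is not made up. A row lasts 1/12 s, in which the tool goes at most 41.7 mm and 7.16 degrees, less where a joint would pass 70% of its speed; a pose out of reach is approached as far as the arm can. A call is refused whole if a number of a shift passes 1 or a number of a turn 1, either way. A call with a gripper value outside its range is refused whole. The fingers move at their own pace and stop on an object; FORCE is the grip in N (left out, the last holds). Time passes only in rows, so rows that do not move let the fingers close. It gives the time, the measured TCP pose, the force, the opening and the grip force at its end, in the units of the state.
- robot.state(): the state, without advancing time (a new reading comes with each control period).
- robot.capture(name): name is "scene" or "top" or "wrist"; returns the picture (384x512x3 uint8, red, green, blue); there is no depth.
- robot.calibration(name): a dict with "camera_matrix" (3x3 intrinsics, pixels), "camera_from_world" (4x4, takes a point from world to camera coordinates); the wrist camera has in their place "mount" (4x4, takes a point from camera to tool coordinates, whose origin is the TCP and whose axes are the flange's). Camera axes: x right, y up, looking along -z (the intrinsics and any distortion apply to the point x, -y, -z); pixel columns grow to the right and rows downward; lengths in m; the calibration is good to about 2 mm. A picture is of the moment at which its call begins: read the wrist's pose just before it. calibration takes no time and is no camera call.
- robot.job_done(): hands the job in; it is judged then, once.
The state is a dict: "clock": time; "q": joint angles; "joint_vel": joint speeds; "tau": joint torques, N m; "tcp_pos": TCP position; "orientation": TCP orientation; "contact_force": force on the tool from outside, world axes, zero at the start; "wrist_torque": the same for the moment, N m; "opening": finger opening in m; "gripper_force": force on a finger pad.
Only numpy, scipy, OpenCV 4.12 (cv2) and the standard library are available. Lean on these libraries where they do the work, as an engineer would, in place of code of your own. Each camera call takes 0.05 s, during which the arm holds its last target. There are 200 camera calls.

## Working session

There is one attempt and no reset: what is moved stays moved. The work goes in short steps, Python scripts to look and compute and a shell command to move; the robot and the scene stay as the last step left them, time stands still between calls to the robot, and variables do not carry over. Pictures are saved under pics/ and viewed, at most 10 in all, crops included, and the job is handed in when it is done.

```bash
mkdir -p pics; ls; python3 - <<'E'
from plant import robot
import cv2,numpy as np
s=robot.state();print(s['clock'],s['tcp_pos'],s['orientation'],s['opening'])
a=robot.capture("scene");b=robot.capture("top")
cv2.imwrite('pics/scene.png',a[:,:,::-1]);cv2.imwrite('pics/top.png',b[:,:,::-1])
for n in("scene","top"):
  c=robot.calibration(n);print({k:np.round(v,4).tolist() if not isinstance(v,str) else v for k,v in c.items()})
E
```

```text
pics
0.0 [ 0.20554476 -0.45565149  0.4042213 ] [-5.40242415e-04  9.77635359e-01  2.10306442e-01 -1.15228741e-04] 0.08542091538850453
{'camera_matrix': [[438.8573, 0.0, 256.8136], [0.0, 438.8573, 190.9922], [0.0, 0.0, 1.0]], 'camera_from_world': [[0.7771, 0.629, -0.021, -0.4502], [-0.3543, 0.4649, 0.8114, 0.1243], [0.5201, -0.6231, 0.5842, -1.6316], [0.0, 0.0, 0.0, 1.0]]}
{'camera_matrix': [[395.6142, 0.0, 256.3346], [0.0, 395.6142, 189.842], [0.0, 0.0, 1.0]], 'camera_from_world': [[-0.0125, -0.9999, 0.01, 0.0442], [0.9812, -0.0103, 0.1925, -0.5628], [-0.1924, 0.0122, 0.9812, -1.2496], [0.0, 0.0, 0.0, 1.0]]}
```

View pics/top.png

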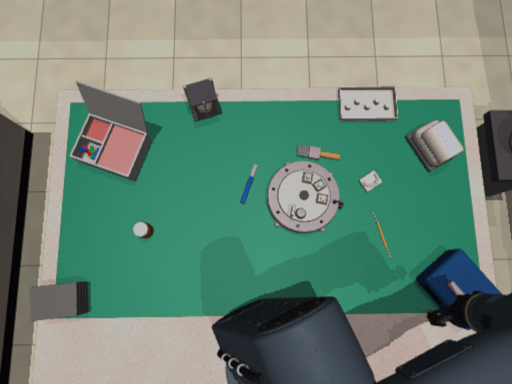

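View pics/scene.png

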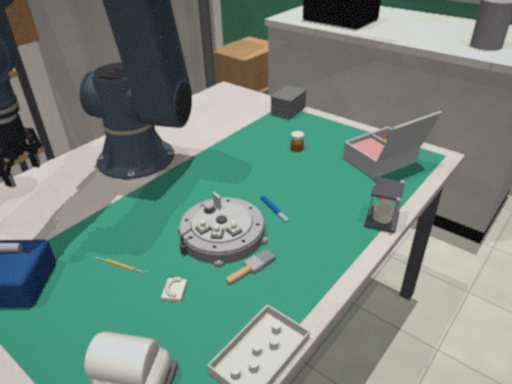

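The top view shows the stand at about (304,197), the button at (300,212), the fin at about (292,210) and the pointer at (340,204). I'll enlarge that area to measure it.

```bash
cat > h.py <<'E'
from plant import robot
import numpy as np
def ray(n,u,v,z):
    c=robot.calibration(n);K=np.array(c['camera_matrix']);T=np.array(c['camera_from_world'])
    d=np.linalg.inv(K)@[u,v,1];d=T[:3,:3].T@(d*[1,-1,-1]);o=-T[:3,:3].T@T[:3,3]
    return o+d*(z-o[2])/d[2]
def proj(n,p):
    c=robot.calibration(n);K=np.array(c['camera_matrix']);T=np.array(c['camera_from_world'])
    q=(T@np.append(p,1))[:3]*[1,-1,-1];q=K@q;return q[:2]/q[2]
E
python3 - <<'E'
import cv2,numpy as np
from h import *
a=cv2.imread('pics/top.png')[150:240,255:350];A=cv2.resize(a,None,fx=6,fy=6,interpolation=cv2.INTER_CUBIC)
cv2.imwrite('pics/topz.png',A)
b=cv2.imread('pics/scene.png')[180:270,170:275];cv2.imwrite('pics/scz.png',cv2.resize(b,None,fx=7,fy=6.6,interpolation=cv2.INTER_CUBIC))
print(ray('top',304,195,.06),ray('top',300,212.5,.072),ray('top',340,204,.06))
im=cv2.imread('pics/top.png')
# stand outline: non-green blob
hsv=cv2.cvtColor(im,cv2.COLOR_BGR2HSV);m=((hsv[:,:,1]<90)&(hsv[:,:,2]>90)).astype('uint8')
m[:, :255]=0;m[:,350:]=0;m[:150]=0;m[240:]=0
cs,_=cv2.findContours(m,0,1);c=max(cs,key=cv2.contourArea)
(x,y),(w,h),t=cv2.fitEllipse(cv2.convexHull(c));print(x,y,w,h,ray('top',x,y,.045))
E
```

```text
[ 0.54328962 -0.1182035   0.06      ] [ 0.48401926 -0.10165103  0.072     ] [ 0.51216577 -0.23485802  0.06      ]
303.5178527832031 196.0089874267578 70.69342803955078 75.63656616210938 [ 0.54262732 -0.11850522  0.045     ]
```

View pics/topz.png

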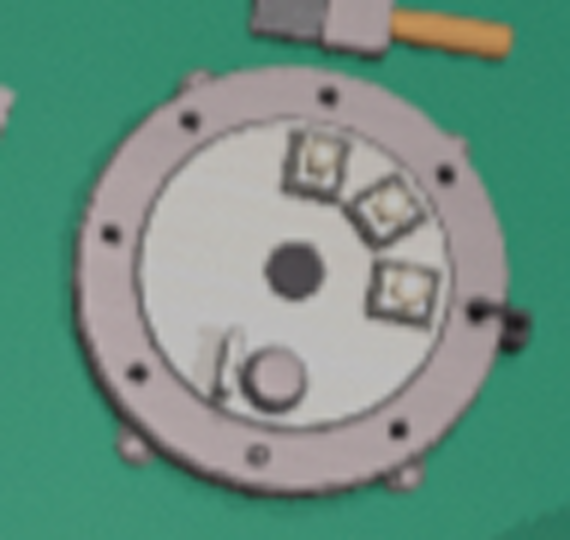

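View pics/scz.png

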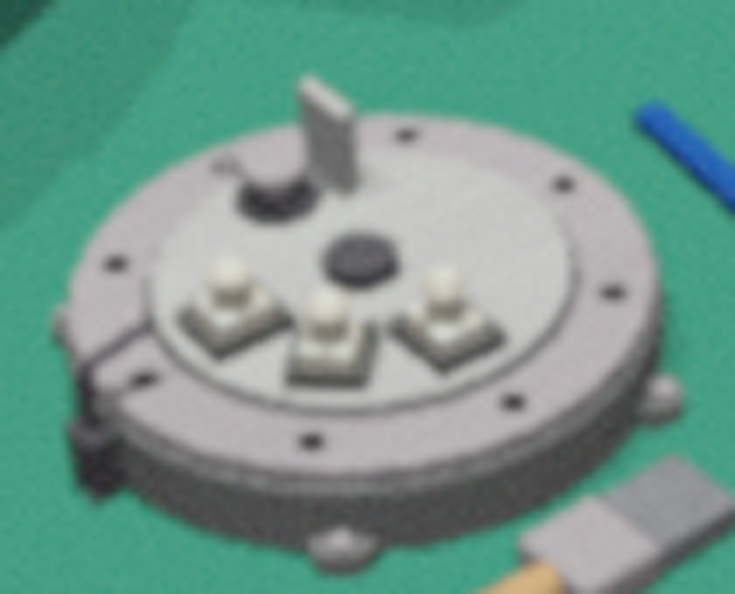

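The enlarged crop shows the ring holes, with the pin dome at crop (258,454), the button at (275,373) and the fin just left of it. The next hole is at (137,372).

```bash
python3 - <<'E'
from h import *
f=lambda x,y,z:ray('top',(x+.5)/6-.5+255,(y+.5)/6-.5+150,z)
H=np.array([f(*p,.045) for p in [(137,372),(111,234),(190,121),(328,97),(446,175)]]+[f(398,430,.045)])
P=f(258,454,.047)
# angles clockwise from pin hole k*45; fit centre+phase
from scipy.optimize import least_squares
k=np.array([0,1,2,3,4,5,7]);Q=np.vstack([P,H])[:,:2]
g=lambda p:(np.c_[p[0]+.103*np.cos(p[2]-k*np.pi/4),p[1]+.103*np.sin(p[2]-k*np.pi/4)]-Q).ravel()
s=least_squares(g,[.543,-.118,2.9]);c=s.x
print(c,np.degrees(c[2]),np.abs(s.fun).max(),'hub',f(295,271,.06),'btn',f(275,373,.072))
u=np.array([np.cos(c[2]),np.sin(c[2])]);t=np.array([u[1],-u[0]])
b=c[:2]+.062*u;print('btn fit',b,'u',u,'t cw',t)
for d in(0,4,8):
  q=b+d/1000*t;print(d,q,(q-robot.state()['tcp_pos'][:2])/.04)
E
```

```text
[ 0.54567789 -0.11828652  2.91410204] 166.96574781785705 0.00040456169517610885 hub [ 0.54413108 -0.11741275  0.06      ] btn [ 0.48643706 -0.1030762   0.072     ]
btn fit [ 0.48527529 -0.10430344] u [-0.97423541  0.22553351] t cw [0.22553351 0.97423541]
0 [ 0.48527529 -0.10430344] [6.9930241  8.78385121]
4 [ 0.48617742 -0.1004065 ] [7.01557745 8.88127475]
8 [ 0.48707956 -0.09650956] [7.0381308 8.9786983]
```

```bash
R='{"travel":[0.5,0.635,0],"rotation":[0,0,0.75],"gripper":0}'
python3 -m creep '[{"travel":[0.5,0.635,0],"rotation":[0,0,0.75],"gripper":0},{"travel":[0.5,0.635,0],"rotation":[0,0,0.75],"gripper":0},{"travel":[0.5,0.635,0],"rotation":[0,0,0.75],"gripper":0},{"travel":[0.5,0.635,0],"rotation":[0,0,0.75],"gripper":0},{"travel":[0.5,0.635,0],"rotation":[0,0,0.75],"gripper":0}]' 40
python3 -m creep '[{"travel":[0.5,0.635,0],"rotation":[0,0,0.75],"gripper":0},{"travel":[0.5,0.635,0],"rotation":[0,0,0.75],"gripper":0},{"travel":[0.5,0.635,0],"rotation":[0,0,0.75],"gripper":0},{"travel":[0.5,0.635,0],"rotation":[0,0,0.75],"gripper":0},{"travel":[0.5,0.635,0],"rotation":[0,0,0.75],"gripper":0}]'
python3 -m creep '[{"travel":[0.5,0.635,0],"rotation":[0,0,0.75],"gripper":0},{"travel":[0.5,0.635,0],"rotation":[0,0,0.75],"gripper":0},{"travel":[0.5,0.635,0],"rotation":[0,0,0.75],"gripper":0},{"travel":[0.5,0.635,0],"rotation":[0,0,0.75],"gripper":0},{"travel":[0,0,0],"rotation":[0,0,0],"gripper":0}]'
```

```text
clock: 0.52
tcp_pos: [0.3061, -0.3274, 0.4045]
orientation: [-0.0, 0.93, 0.368, -0.0]
contact_force: [0.4, -0.2, 0.0]
opening: 0.0255
gripper_force: 0.0
clock: 0.93
tcp_pos: [0.4062, -0.2002, 0.4046]
orientation: [-0.0, 0.857, 0.515, -0.0]
contact_force: [0.7, -1.2, 0.1]
opening: -0.0005
gripper_force: 0.0
clock: 1.35
tcp_pos: [0.4879, -0.0966, 0.4041]
orientation: [-0.001, 0.781, 0.624, 0.0]
contact_force: [0.9, 0.0, 0.0]
opening: -0.0
gripper_force: 0.0
```

```bash
python3 -m creep '[{"travel":[-0.03,-0.08,-0.7],"rotation":[0,0,0],"gripper":0},{"travel":[0,0,-0.8],"rotation":[0,0,0],"gripper":0},{"travel":[0,0,-0.8],"rotation":[0,0,0],"gripper":0},{"travel":[0,0,-0.7],"rotation":[0,0,0],"gripper":0},{"travel":[0,0,0],"rotation":[0,0,0],"gripper":0}]'
python3 - <<'E'
from h import *
import cv2
a=robot.capture("wrist");b=robot.capture("scene")[150:270,140:300]
cv2.imwrite('pics/w1.png',np.hstack([a,cv2.resize(b,(512,384))])[:,:,::-1][:, :, :]) 
I=cv2.imread('pics/w1.png');cv2.imwrite('pics/w1.png',cv2.resize(I,(800,300)))
E
```

```text
clock: 1.77
tcp_pos: [0.4824, -0.1031, 0.2799]
orientation: [-0.003, 0.784, 0.621, -0.002]
contact_force: [-0.9, 1.1, -0.7]
opening: -0.0004
gripper_force: 0.0
```

View pics/w1.png

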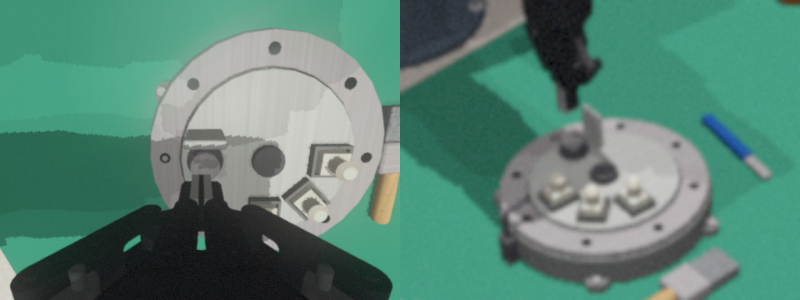

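The wrist view shows the closed tips over the button line, with the fin straight ahead. The orientation is right, so I'll correct the sideways position and go down.

```bash
python3 -m creep '[{"travel":[0.1,0.1,-0.2],"rotation":[0,0,0],"gripper":0},{"travel":[0,0,-0.2],"rotation":[0,0,0],"gripper":0},{"travel":[0,0,-0.2],"rotation":[0,0,0],"gripper":0},{"travel":[0,0,0],"rotation":[0,0,0],"gripper":0},{"travel":[0,0,0],"rotation":[0,0,0],"gripper":0}]'
```

```text
clock: 2.28
tcp_pos: [0.4883, -0.0993, 0.2605]
orientation: [-0.0, 0.784, 0.621, -0.0]
contact_force: [-0.5, -0.2, -0.1]
opening: -0.0002
gripper_force: 0.0
```

```bash
python3 -m creep '[{"travel":[0,0,-0.2],"rotation":[0,0,0],"gripper":0},{"travel":[0,0,-0.2],"rotation":[0,0,0],"gripper":0},{"travel":[0,0,-0.1],"rotation":[0,0,0],"gripper":0},{"travel":[0,0,0],"rotation":[0,0,0],"gripper":0},{"travel":[0,0,0],"rotation":[0,0,0],"gripper":0}]'
```

```text
clock: 2.7
tcp_pos: [0.4885, -0.0994, 0.2407]
orientation: [0.0, 0.784, 0.621, 0.0]
contact_force: [1.0, -0.6, 4.9]
opening: -0.0002
gripper_force: 2.4
```

```bash
python3 -m creep '[{"travel":[0,0,-0.1],"rotation":[0,0,0],"gripper":0},{"travel":[0,0,-0.1],"rotation":[0,0,0],"gripper":0},{"travel":[0,0,0],"rotation":[0,0,0],"gripper":0},{"travel":[0,0,0],"rotation":[0,0,0],"gripper":0}]'
```

```text
clock: 3.03
tcp_pos: [0.4885, -0.0994, 0.2331]
orientation: [0.0, 0.784, 0.621, 0.0]
contact_force: [-0.3, 0.0, 7.2]
opening: -0.0002
gripper_force: 3.8
```

```bash
python3 -m creep '[{"travel":[0,0,-0.03],"rotation":[0,0,0],"gripper":0},{"travel":[0.02,0.09,0],"rotation":[0,0,0],"gripper":0},{"travel":[0.02,0.09,0],"rotation":[0,0,0],"gripper":0},{"travel":[0,0,0],"rotation":[0,0,0],"gripper":0},{"travel":[0,0,0],"rotation":[0,0,0],"gripper":0}]'
```

```text
clock: 3.45
tcp_pos: [0.4905, -0.0921, 0.2323]
orientation: [0.001, 0.784, 0.621, 0.001]
contact_force: [1.4, 0.4, 10.4]
opening: 0.0003
gripper_force: 4.6
```

```bash
python3 -m creep '[{"travel":[0.06,0.12,0],"rotation":[0,0,-1],"gripper":0},{"travel":[0.075,0.11,0],"rotation":[0,0,-1],"gripper":0},{"travel":[0,0,0],"rotation":[0,0,0],"gripper":0},{"travel":[0,0,0],"rotation":[0,0,0],"gripper":0}]'
python3 -m creep '[{"travel":[0.08,0.105,0],"rotation":[0,0,-1],"gripper":0},{"travel":[0.09,0.1,0],"rotation":[0,0,-1],"gripper":0},{"travel":[0,0,0],"rotation":[0,0,0],"gripper":0},{"travel":[0,0,0],"rotation":[0,0,0],"gripper":0}]'
python3 - <<'E'
from h import *
import cv2
a=robot.capture("wrist");b=robot.capture("scene")[150:270,140:300]
cv2.imwrite('pics/w2.png',cv2.resize(np.hstack([a,cv2.resize(b,(512,384))])[:,:,::-1],(800,300)))
E
```

```text
clock: 3.78
tcp_pos: [0.4959, -0.0828, 0.2323]
orientation: [0.0, 0.835, 0.55, 0.001]
contact_force: [0.7, 1.0, 9.5]
opening: -0.0002
gripper_force: 5.2
clock: 4.12
tcp_pos: [0.5028, -0.0746, 0.2323]
orientation: [0.0, 0.88, 0.475, 0.001]
contact_force: [1.6, 0.4, 10.6]
opening: -0.0001
gripper_force: 5.0
```

View pics/w2.png

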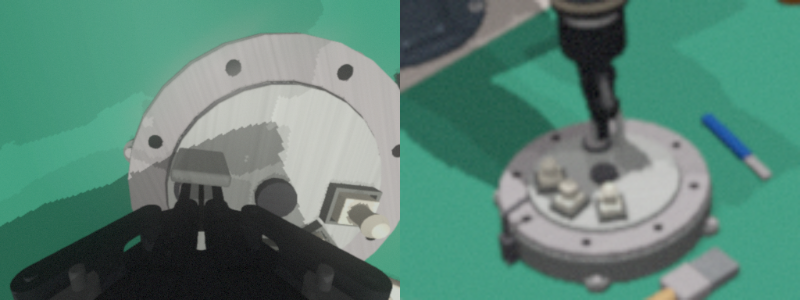

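The table has turned about 20° with the tips against the fin and the dies still seated. Next I'll lift off the button while staying beside the fin, so the pin rides under the ring.

```bash
python3 -m creep '[{"travel":[0,0,0.2],"rotation":[0,0,0],"gripper":0},{"travel":[0,0,0.2],"rotation":[0,0,0],"gripper":0},{"travel":[0,0,0.08],"rotation":[0,0,0],"gripper":0},{"travel":[0,0,0],"rotation":[0,0,0],"gripper":0},{"travel":[0,0,0],"rotation":[0,0,0],"gripper":0}]'
python3 -m creep '[{"travel":[0.1,0.09,0],"rotation":[0,0,-1],"gripper":0},{"travel":[0.105,0.08,0],"rotation":[0,0,-1],"gripper":0},{"travel":[0,0,0],"rotation":[0,0,0],"gripper":0},{"travel":[0,0,0],"rotation":[0,0,0],"gripper":0}]'
```

```text
clock: 4.63
tcp_pos: [0.5022, -0.0748, 0.2508]
orientation: [0.0, 0.88, 0.475, 0.0]
contact_force: [-0.3, -0.1, 0.3]
opening: -0.0001
gripper_force: 0.0
clock: 4.97
tcp_pos: [0.5103, -0.0679, 0.2503]
orientation: [-0.0, 0.917, 0.398, -0.0]
contact_force: [-0.3, 0.2, -0.8]
opening: -0.0001
gripper_force: 0.0
```

```bash
python3 -m creep '[{"travel":[0.112,0.07,0],"rotation":[0,0,-1],"gripper":0},{"travel":[0.12,0.062,0],"rotation":[0,0,-1],"gripper":0},{"travel":[0,0,0],"rotation":[0,0,0],"gripper":0},{"travel":[0,0,0],"rotation":[0,0,0],"gripper":0}]'
python3 - <<'E'
from h import *
import cv2
a=robot.capture("wrist");b=robot.capture("scene")[150:270,140:300]
cv2.imwrite('pics/w3.png',cv2.resize(np.hstack([a,cv2.resize(b,(512,384))])[:,:,::-1],(800,300)))
E
```

```text
clock: 5.3
tcp_pos: [0.5194, -0.0627, 0.2503]
orientation: [-0.0, 0.948, 0.317, -0.0]
contact_force: [-0.0, 0.9, -0.8]
opening: -0.0003
gripper_force: 0.5
```

View pics/w3.png

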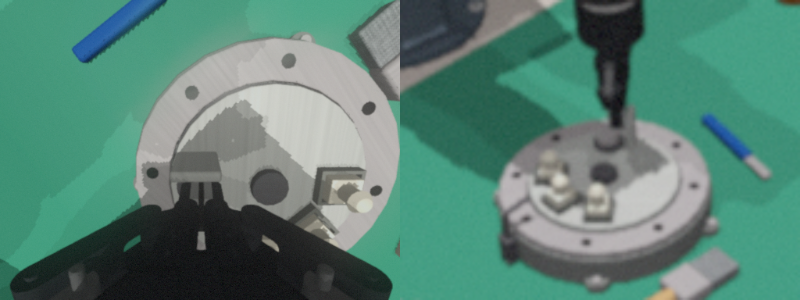

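The tips are at the fin and the next hole at (152,173) is still empty. I'll push on in smaller steps and watch the force.

```bash
python3 -m creep '[{"travel":[0.061,0.026,0],"rotation":[0,0,-0.5],"gripper":0},{"travel":[0,0,0],"rotation":[0,0,0],"gripper":0},{"travel":[0,0,0],"rotation":[0,0,0],"gripper":0}]'
python3 -m creep '[{"travel":[0.061,0.025,0],"rotation":[0,0,-0.5],"gripper":0},{"travel":[0,0,0],"rotation":[0,0,0],"gripper":0},{"travel":[0,0,0],"rotation":[0,0,0],"gripper":0}]'
```

```text
clock: 5.65
tcp_pos: [0.5222, -0.0617, 0.2508]
orientation: [0.0, 0.955, 0.296, 0.0]
contact_force: [0.3, -0.3, 0.5]
opening: 0.0
gripper_force: 0.0
clock: 5.9
tcp_pos: [0.5246, -0.0607, 0.2508]
orientation: [0.0, 0.961, 0.275, 0.0]
contact_force: [0.4, -0.0, 0.3]
opening: 0.0002
gripper_force: 0.0
```

```bash
python3 -m creep '[{"travel":[0.05,0.02,0],"rotation":[0,0,-0.4],"gripper":0},{"travel":[0,0,0],"rotation":[0,0,0],"gripper":0},{"travel":[0,0,0],"rotation":[0,0,0],"gripper":0}]'
python3 - <<'E'
from h import *
import cv2
a=robot.capture("wrist");b=robot.capture("top")[165:225,270:350]
cv2.imwrite('pics/w4.png',cv2.resize(np.hstack([a,cv2.resize(b,(512,384),interpolation=2)])[:,:,::-1],(800,300)))
E
```

```text
clock: 6.15
tcp_pos: [0.5259, -0.06, 0.2506]
orientation: [0.0, 0.966, 0.258, -0.001]
contact_force: [-5.6, -1.6, 3.0]
opening: -0.0001
gripper_force: 3.0
```

View pics/w4.png

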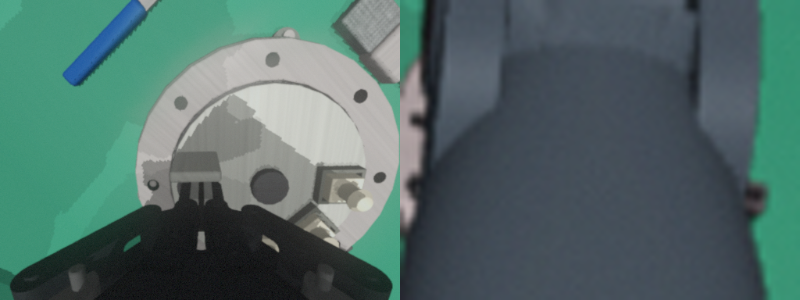

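The force jumped to about 6 N, so the table has stopped, and the hole at (152,184) looks filled. I'll back off, lift clear and check.

```bash
python3 -m creep '[{"travel":[-0.1,-0.05,0],"rotation":[0,0,0],"gripper":0},{"travel":[0,0,0.3],"rotation":[0,0,0],"gripper":0},{"travel":[0,0,0.6],"rotation":[0,0,0],"gripper":0},{"travel":[0,0,0.8],"rotation":[0,0,0],"gripper":0},{"travel":[0,0,0.8],"rotation":[0,0,0],"gripper":0}]'
python3 -m creep '[{"travel":[-0.4,-0.6,0.5],"rotation":[0,0,0],"gripper":0},{"travel":[-0.4,-0.7,0],"rotation":[0,0,0],"gripper":0},{"travel":[-0.4,-0.7,0],"rotation":[0,0,0],"gripper":0},{"travel":[-0.4,-0.7,0],"rotation":[0,0,0],"gripper":0},{"travel":[-0.4,-0.7,0],"rotation":[0,0,0],"gripper":0}]'
python3 -m creep '[{"travel":[-0.4,-0.7,0],"rotation":[0,0,0],"gripper":0},{"travel":[-0.4,-0.7,0],"rotation":[0,0,0],"gripper":0},{"travel":[-0.4,-0.7,0],"rotation":[0,0,0],"gripper":0},{"travel":[0,0,0],"rotation":[0,0,0],"gripper":0},{"travel":[0,0,0],"rotation":[0,0,0],"gripper":0}]'
python3 - <<'E'
from h import *
import cv2
a=robot.capture("scene")[180:270,170:275];b=robot.capture("top")[150:240,255:350]
cv2.imwrite('pics/w5.png',np.hstack([cv2.resize(a,(400,360),interpolation=2),cv2.resize(b,(380,360),interpolation=2)])[:,:,::-1])
E
```

```text
clock: 6.67
tcp_pos: [0.5219, -0.0619, 0.3516]
orientation: [-0.0, 0.966, 0.258, -0.0]
contact_force: [0.6, 0.4, 1.5]
opening: 0.0001
gripper_force: 0.0
clock: 7.08
tcp_pos: [0.4414, -0.1989, 0.371]
orientation: [0.0, 0.966, 0.258, 0.0]
contact_force: [0.1, -0.1, -0.6]
opening: -0.0001
gripper_force: 0.0
clock: 7.5
tcp_pos: [0.3936, -0.283, 0.3708]
orientation: [0.0, 0.967, 0.256, 0.0]
contact_force: [0.9, -0.1, 1.4]
opening: -0.0003
gripper_force: 0.0
```

View pics/w5.png

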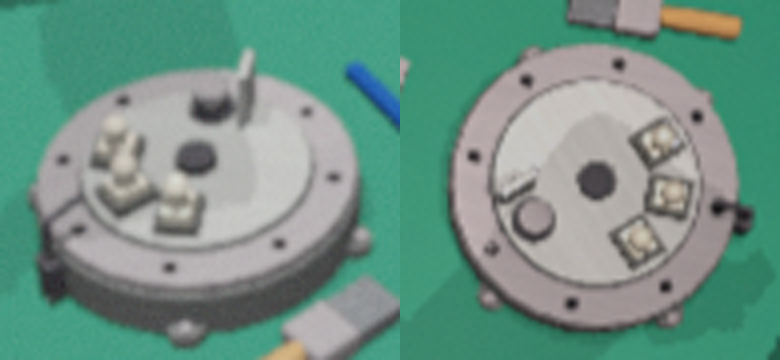

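The pin dome shows in the next hole at crop (491,248), the first hole is dark again, and die_b is at the pointer. I'll check that the plunger is fully out, using the button height from two views.

```bash
python3 - <<'E'
from h import *
import cv2
C=np.array([.54568,-.11829])
a=robot.capture("scene");b=robot.capture("top")
for z in(.059,.062,.069,.072):
  th=np.radians(166.97-45);p=np.r_[C+.062*np.array([np.cos(th),np.sin(th)]),z];print(z,proj('scene',p),proj('top',p))
th=np.radians(166.97-45);d=np.r_[C+.103*np.array([np.cos(th),np.sin(th)]),.047];print('dome',proj('scene',d),proj('top',d))
th0=np.radians(166.97);p0=np.r_[C+.062*np.array([np.cos(th0),np.sin(th0)]),.072];print('start btn',proj('scene',p0))
u,v=map(int,proj('scene',p));A=cv2.resize(a[v-14:v+14,u-20:u+20],(400,280),interpolation=0)
o=cv2.imread('pics/scene.png')[:,:,::-1];u0,v0=map(int,proj('scene',p0));O=cv2.resize(o[v0-14:v0+14,u0-20:u0+20],(400,280),interpolation=0)
u2,v2=map(int,proj('top',d));B=cv2.resize(b[v2-14:v2+14,u2-20:u2+20],(400,280),interpolation=0)
print(u,v,u0,v0,u2,v2)
t=cv2.imread('pics/top.png')[:,:,::-1];d0=np.r_[C+.103*np.array([np.cos(th0),np.sin(th0)]),.047];u3,v3=map(int,proj('top',d0));T=cv2.resize(t[v3-14:v3+14,u3-20:u3+20],(400,280),interpolation=0)
cv2.imwrite('pics/w6.png',np.vstack([np.hstack([A,O]),np.hstack([B,T])])[:,:,::-1])
E
```

```text
0.059 [224.75212117 204.63201608] [288.22980946 204.39826605]
0.062 [224.68698621 203.82107375] [288.3118806  204.25415693]
0.069 [224.53431296 201.92026382] [288.50484641 203.91532731]
0.072 [224.4685834  201.10191863] [288.58818081 203.76900002]
dome [227.45195047 199.55875964] [277.50276452 211.62195662]
start btn [208.44982877 204.00203193]
224 201 208 204 277 211
```

View pics/w6.png

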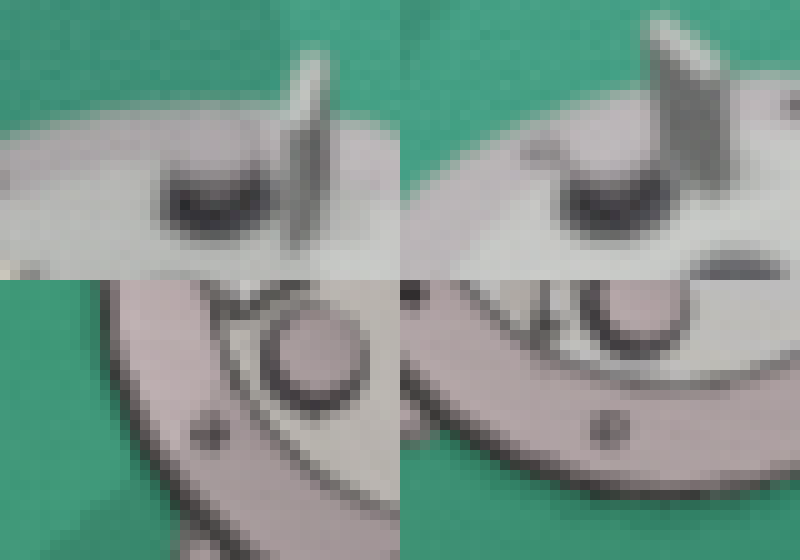

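```bash
python3 - <<'E'
from h import *
import cv2
a=robot.capture("scene").mean(2);b=robot.capture("top").mean(2)
o=cv2.imread('pics/scene.png').mean(2);t=cv2.imread('pics/top.png').mean(2)
for n,x,u,v in(('now',a,224.5,201.1),('start',o,208.4,204)):
  g=lambda dv:np.mean([cv2.getRectSubPix(x.astype('float32'),(1,1),(u+du,v+dv))[0,0] for du in(-1,0,1)])
  print(n,[int(g(i)) for i in np.arange(-6,13)])
for n,x,u,v,dy in(('now',b,*proj('top',[.54568+.103*np.cos(np.radians(121.97)),-.11829+.103*np.sin(np.radians(121.97)),.047]),0),('start',t,*proj('top',[.54568+.103*np.cos(np.radians(166.97)),-.11829+.103*np.sin(np.radians(166.97)),.047]),0),
  ('empty',b,*proj('top',[.54568+.103*np.cos(np.radians(76.97)),-.11829+.103*np.sin(np.radians(76.97)),.045]),0)):
  print(n);print(cv2.getRectSubPix(x.astype('float32'),(7,7),(float(u),float(v))).astype(int))
E
```

```text
now [108, 120, 144, 162, 167, 168, 169, 167, 160, 136, 104, 84, 66, 55, 62, 101, 155, 180, 183]Traceback (most recent call last):
  File "<stdin>", line 7, in <module>
  File "<stdin>", line 6, in <lambda>
cv2.error: OpenCV(4.12.0) :-1: error: (-5:Bad argument) in function 'getRectSubPix'
> Overload resolution failed:
>  - Can't parse 'center'. Sequence item with index 1 has a wrong type
>  - Can't parse 'center'. Sequence item with index 1 has a wrong type
```

```bash
python3 - <<'E'
from h import *
import cv2
a=robot.capture("scene").mean(2);b=robot.capture("top").mean(2)
o=cv2.imread('pics/scene.png').mean(2);t=cv2.imread('pics/top.png').mean(2)
P=lambda x,w,h,u,v:cv2.getRectSubPix(x.astype('float32'),(w,h),(float(u),float(v)))
for n,x,u,v in(('now',a,224.5,201.1),('start',o,208.4,204)):
  print(n,P(x,3,25,u,v).mean(1).astype(int))
h=lambda g,z:proj('top',[.54568+.103*np.cos(np.radians(g)),-.11829+.103*np.sin(np.radians(g)),z])
for n,x,g,z in(('now',b,121.97,.047),('start',t,166.97,.047),('empty',b,76.97,.045),('empty',b,166.97,.045)):
  print(n);print(P(x,5,5,*h(g,z)).astype(int))
E
```

```text
now [107 108 107 107 109 109 109 119 144 160 167 168 169 167 159 137 104  83
  67  56  62 101 154 180 182]
start [119 120 121 121 119 119 127 152 174 182 185 185 185 185 178 153 114  84
  67  58  68 105 167 196 200]
now
[[171 155 138 142 152]
 [156 135 118 118 140]
 [135 106  94  92 126]
 [139 108  90  99 134]
 [154 139 125 133 150]]
start
[[159 150 146 150 159]
 [145 119 113 122 143]
 [134 104 107 116 135]
 [137 107 106 120 144]
 [155 139 132 143 158]]
empty
[[170 151 147 157 174]
 [160 104  90 118 163]
 [156  75  52  87 150]
 [164 110  84  99 154]
 [176 160 144 141 168]]
empty
[[149 139 133 137 147]
 [136 102  80  96 130]
 [126  76  47  72 121]
 [131  92  73  94 133]
 [147 132 122 132 148]]
```

The button's brightness profile matches the start to within a fraction of a pixel, so the plunger is fully out. The pin is in the next hole and the hand is clear.

```bash
python3 -c "
from plant import robot
print(robot.job_done())"
```

```text
the job is handed in; nothing more can be done
None
```

I pressed the plunger, turned the table clockwise one hole so die_b stands at the pointer, let the pin spring out into that hole, moved the hand clear and handed the job in; the final images show the dies seated and the button back at its full-out height, but no verdict came back.

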